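Stand up the fallen egg cup and bring the last boiled egg over it with the tongs

TASK

Breakfast eggs: two egg cups on the wooden plank already have their egg, the third has fallen over and rolled off. First stand the empty cup upright on the plank, in line and midway between the other two without disturbing them, and let go of it. Then take the hot egg out of the egg boiler with the kitchen tongs (never with the fingers, and do not drop it) and finish while still holding it in the tongs, lifted straight above the empty cup and clear of its rim, so that it drips off there; it is not put down.

Things in the scene. Friction and masses are not known exactly. Their poses are not given: they have to be found in the camera images.
- egg_cup: the empty blue-green stoneware egg cup with a cream line near its rim: a slightly tapered bucket, 58 mm tall, outside diameter 42 mm at the foot and 48 mm at the rim, wall 3 mm, 100 g; at the start it lies on its side on the worktop in front of the plank. Origin: centre of the underside of its foot; its z axis runs from the foot to the mouth (so level at the start, vertical when it stands)
- cup_rim (a point): centre of the empty cup's mouth, level with the rim, 58 mm along z from its origin
- cup_left: bystander: the same cup with a brown egg in it (egg top 82 mm above the foot), standing loose at the left end of the plank. Origin: centre of the underside of the foot; z up
- cup_right: bystander: as cup_left, at the right end of the plank; the two stand 200 mm apart
- serving_plank: fixed oak serving plank, 100 mm (x) by 290 mm (y), 14 mm thick, lying flat. Origin: centre of its underside; the row of cups runs along its y axis through the middle; x points away from the robot
- plank_middle (a point): middle of the plank's top face (z = 0.014), where the empty cup belongs, midway between the others
- egg_boiler: fixed electric egg boiler without its lid: round, white, 136 mm across and 50 mm high, with a black egg tray on top at 58 mm that has four collars (39 mm across, rim at 70 mm) 36 mm from the axis at its -x, -y, +x, +y sides, and a small ball knob in the middle up to 84 mm. Origin: centre of the underside
- egg: loose brown hen's egg (rigid), 56 mm tall and 43 mm across at its widest, about 58 g, standing blunt end up in the boiler's collar at the boiler's -x side, which is turned roughly towards the robot; the other collars are empty. Origin: lowest point, 59 mm above the worktop at the start; z up
- egg_middle (a point): the egg's centre where it is widest, 33 mm above its lowest point (92 mm above the worktop at the start)
- tongs: loose sprung kitchen tongs (steel arms, black grips and scoop heads), 120 g, 200 mm long, lying on their side, so they close in the horizontal plane; 18 to 24 mm tall, mid-height 12 mm above the underside, centre of mass about 95 mm from the hinge. Origin: hinge axis at the underside; x: middle line at rest, hinge to heads; z up. This body is the hinge and the arm at +y
- tongs_arm (a joint): closing angle of the second arm (at -y): 0 open at rest, about 0.28 closed on the egg (middle line then turned 0.14 about z from body x). A spring opens it: 3.6 N at the grips to start closing, 5 N at 0.28; grip with 15 to 30 N to hold the egg. At a fixed part-closed opening (54 mm over the grips, heads 75 mm apart) the spring keeps the tongs in the fingers
- grip_a (a point): outer face of the grip of the arm at +y, at its centre (90 mm from the hinge, mid-height). The flat grips run from 56 to 124 mm from the hinge; over their outsides they measure 63 mm at rest, and 38 mm (then parallel) with the egg held
- grip_b (a point): the same on the other, moving arm
- head_a (a point): deepest point of the inner face of the head of the arm at +y (178 mm from the hinge, mid-height). Heads are shallow vees 40 mm long, 24 mm tall, inner faces 95 mm apart at rest; the held egg's centre lies midway between head_a and head_b
- head_b (a point): the same on the other, moving arm
Not all that is in view belongs to the job. What is shaped like the egg_cup but orange is not meant.

How it is judged:
On the way, in this order (a step that is already met when the one before it is completed fails the run):
1. the empty cup stands upright on the plank in line between the other two, let go (angle between egg_cup's own z axis and vertical below 0.12 rad and x of egg_cup in the frame of serving_plank between -0.025 and 0.025 m and y of egg_cup in the frame of serving_plank between -0.03 and 0.03 m and z of egg_cup in the frame of serving_plank between 0.008 and 0.02 m and contact force between the fingers and egg_cup below 0.1 N and linear speed of egg_cup below 0.03 m/s), for 0.3 s.
2. the egg is held in the tongs, lifted out of the boiler (contact force between tongs and egg above 0.5 N and contact force between the fingers and tongs above 1 N and height (world z) of egg_middle above 0.115 m and contact force between egg and egg_boiler below 0.05 N), for 0.2 s.
At the end, for the whole second after the job is handed in: Cup upright on the plank (0.12 rad), within 25 mm of the row line and 30 mm of midway, not touched by fingers. Fingers hold the tongs, tongs hold the still egg, its middle within 25 mm of the cup's axis and over 115 mm above the worktop (10 mm clear); neither egg nor tongs rests on anything (angle between egg_cup's own z axis and vertical below 0.12 rad and x of egg_cup in the frame of serving_plank between -0.025 and 0.025 m and y of egg_cup in the frame of serving_plank between -0.03 and 0.03 m and z of egg_cup in the frame of serving_plank between 0.008 and 0.02 m and contact force between tongs and egg above 0.5 N and contact force between the fingers and tongs above 1 N and contact force between each of the fingers, egg, tongs and egg_cup below 0.1 N and height (world z) of egg_middle above 0.115 m and horizontal distance between egg_middle and cup_rim below 0.025 m and height (world z) of tongs above 0.05 m and linear speed of egg below 0.03 m/s and contact force between tongs and cup_left below 0.1 N and contact force between tongs and cup_right below 0.1 N and contact force between tongs and serving_plank below 0.1 N and contact force between tongs and egg_boiler below 0.1 N); the arm keeps its last pose, push and grip.
It fails at once if a filled egg cup is shifted more than 30 mm or tipped over (distance of any of cup_left, cup_right from where it was at the start of the episode above 0.03 m or angle between any of cup_left, cup_right's own z axis and vertical above 0.3 rad).
It fails at once if the gripper touches the hot egg (contact force between any of the fingers, the arm and egg above 0.3 N).
It fails at once if the egg is dropped onto the worktop (height (world z) of egg_middle below 0.045 m).
It also fails if it takes over 54 s, if anything falls off the work surface, if the arm or the gripper's body presses on something with over 40 N, if the wrist force passes 120 N, or if a joint passes its speed limit or range.

ROBOT

A 6-joint arm with a two-finger parallel gripper is mounted at the origin on a cart in front of the work surface, level with it; the furniture and walls round the work are solid. World frame = base frame: x ahead of the robot, y to its left, z up, the work surface at z = 0. Lengths are in m, angles in rad, forces in N, time in s.
With the tool pointing down it reaches from about 0.325 to 0.775 m from the base axis. Payload 5.5 kg.
Tool frame: the origin (TCP) lies between the finger pads; the fingertips stand 8 mm ahead of it and the grasp point (between the pads) lies 11 mm behind it (ctrl.tip_extent is the distance from the TCP to the fingertips, in m); z points along the fingers, y is the line along which they close (so a half turn about z gives the same grasp; the last joint's range is limited). The gripper opens to 88 mm and grips with 3 to 60 N. Pads are 20 mm wide; open, the fingers measure 115 mm over their backs; the gripper's body (75 mm by 178 mm) begins 61 mm behind the grasp point.
Start: joints at [-0.057, 0.091, 1.231, -0, 1.82, -0.057], TCP at [0.6, -0, 0.231] pointing down, gripper open.
Joint ranges: [-2.87, 2.87], [-0.86, 2.18], [0.17, 2.46], [-1.51, 4.65], [0.06, 2.69], [-2.65, 2.65]. Speed limits (rad/s): [2.57, 2.57, 3.01, 3.14, 3.14, 3.14].

INTERFACE

Orientations are given as [roll, pitch, yaw] about the fixed x, y, z axes, in that order (R = Rz(yaw) Ry(pitch) Rx(roll)).
In Python, from station import monitor, camera, ticket, models, ctrl gives the robot as it stands. The module is installed in compiled form; this text tells all that it offers.
- The arm moves only by the tool carry_out, never from a script. Its argument "increments" is a list of rows, each a list of 3 entries, a list of its own where there are three numbers: the shift along the tool's x, y, z normalised to -1 to 1, where 1 is 40 mm, then the turn, a rotation vector about the tool's x, y, z normalised to -1 to 1, where 1 is 5 degrees, then the opening, from 0 (shut) to 1 (fully open). A call has 1 to 5 rows; each row shifts and turns the commanded pose from where the row before left it, along the tool's axes as they then stand; what a row does not reach is not made up. A row lasts 1/12 s, in which the tool goes at most 41.7 mm and 7.16 degrees, less where a joint would pass 70% of its speed; a pose out of reach is approached as far as the arm can. A call with a number of a shift or a turn outside -1 to 1 is refused whole. A call with a gripper value outside its range is refused whole. The fingers move at their own pace and stop on an object; "newtons" is the grip in N (left out, the last holds). Time passes only in rows, so rows that do not move let the fingers close. It gives the time, the measured TCP pose, the force, the opening and the grip force at its end, in the units of the state.
- monitor.get_state(): the state, without advancing time (a new reading comes with each control period).
- camera(name): name is "scene" or "side" or "wrist"; returns a dict with "img" (384x512x3 uint8, blue, green, red), "fx", "fy", "cx", "cy" (pixels), "xyz" and "orientation" of the camera in the world; the wrist camera has in their place "T_tool_cam" (4x4, takes a point from camera to tool coordinates, whose origin is the TCP and whose axes are the flange's). Camera axes: x right, y down, z forward; pixel columns grow to the right and rows downward; lengths in m; the calibration is good to about 2 mm. The wrist camera is an equidistant fisheye: a pixel r from the principal point sees the ray r / f radians off the axis. A picture is of the moment at which its call begins: read the wrist's pose just before it. There is no depth.
- ticket.close_job(): hands the job in; it is judged then, once.
Trained networks look in a picture, given as the dict that the camera call returned (one of the last four; its "shot" number tells which), for a name from the list of things; names that differ only in an ending like _2 or _b are one class to them, and where a whole thing is asked for, a point or a joint stands for the part that bears it (a point fixed in the world has none). Each returns a list of dicts, best first, with "p" (0 to 1); they miss things now and then, are a little off and sometimes report something else, mostly with a low value. They report only what shows in the picture. A call takes as long as a camera call. They do not tell look-alikes from the thing itself.
- models.silhouettes(query, picture): "pixels" (384x512 bool, what is visible of it).
- models.pinpoint(query, picture): "location" ([x, y, z] in m, in world coordinates, good to about 4 mm: a listed point, or the origin of a listed thing).
The state is a dict: "time": time; "joint_pos": joint angles; "qvel": joint speeds; "joint_torque": joint torques, N m; "position": TCP position; "eef_rot": TCP orientation; "contact_force": force on the tool from outside, world axes, zero at the start; "torque": the same for the moment, N m; "gripper_width": finger opening in m; "grip_force": force on a finger pad.
Only numpy, scipy, OpenCV 4.12 (cv2) and the standard library are available. Lean on these libraries where they do the work, as an engineer would, in place of code of your own. Each camera call takes 0.05 s, during which the arm holds its last target. There are 200 camera calls.

## Working session

There is one attempt and no reset: what is moved stays moved. The work goes in short steps, Python scripts to look and compute and a tool call to move; the robot and the scene stay as the last step left them, time stands still between calls to the robot, and variables do not carry over. Pictures are saved under pics/ and viewed, at most 10 in all, crops included, and the job is handed in when it is done.

Besides the shell and the picture viewer there is one more tool, called after "Emit:" in YAML: its name, and indented under it one key for each argument. carry_out: Moves the arm, as the interface text tells. Its arguments: {"type":"object","properties":{"increments":{"type":"array","items":{"type":"array"}},"newtons":{"type":"number"}},"required":["increments"]}

```bash
mkdir -p pics; cat > h.py <<'E'
import numpy as np, cv2
from station import monitor, camera, ticket, models, ctrl
from scipy.spatial.transform import Rotation as R
np.set_printoptions(precision=4,suppress=True)
def pin(pic,*qs):
    for q in qs:
        for d in models.pinpoint(q,pic)[:3]: print(q,round(d['p'],2),np.array(d['location']))
E
python3 - <<'E'
from h import *
s=monitor.get_state(); print({k:np.round(v,3) for k,v in s.items()})
a=camera("scene"); b=camera("side")
for p in (a,b):
    print(p['xyz'],p['orientation'],p['fx'],p['cx'],p['cy'])
    pin(p,'egg_cup','cup_rim','cup_left','cup_right','serving_plank','plank_middle','egg_boiler','egg','egg_middle','tongs','grip_a','grip_b','head_a','head_b')
cv2.imwrite('pics/a.png',cv2.resize(a['img'],(800,600))); cv2.imwrite('pics/b.png',cv2.resize(b['img'],(800,600)))
E
```

```text
{'time': np.float64(0.0), 'joint_pos': array([-0.057,  0.092,  1.232,  0.   ,  1.82 , -0.057]), 'qvel': array([-0.   ,  0.   ,  0.001, -0.   ,  0.   ,  0.   ]), 'joint_torque': array([ -0.   , -44.645, -40.645,   0.07 ,   0.029,  -0.   ]), 'position': array([ 0.6 , -0.  ,  0.23]), 'eef_rot': array([-3.14 , -0.   ,  1.571]), 'contact_force': array([-0.165,  1.099,  0.103]), 'torque': array([ 0.001, -0.033,  0.015]), 'grip_force': np.float64(0.0), 'gripper_width': np.float64(0.088)}
[ 0.0136 -0.6374  0.6924] [-2.3395  0.0133 -0.8993] 391.8958448805271 257.33689889621616 188.71600500357098
egg_cup 0.92 [ 0.4137 -0.3792  0.0201]
egg_cup 0.82 [ 0.2974 -0.4211  0.0175]
cup_rim 0.89 [ 0.3452 -0.4525  0.0242]
cup_rim 0.64 [ 0.4405 -0.33    0.023 ]
cup_left 0.73 [ 0.5645 -0.3368  0.0174]
cup_right 0.77 [ 0.4625 -0.5129  0.0112]
cup_right 0.18 [ 0.5863 -0.183   0.059 ]
cup_right 0.16 [ 0.3654 -0.212   0.0125]
serving_plank 0.9 [ 0.5152 -0.4261 -0.0034]
plank_middle 0.92 [ 0.5145 -0.4222  0.0117]
egg_boiler 0.85 [ 0.6242 -0.1909  0.0035]
egg_boiler 0.46 [ 0.5868 -0.1849  0.0922]
egg 0.57 [ 0.58
[... 950 characters left out ...]
_middle 0.77 [ 0.5161 -0.4251  0.0113]
plank_middle 0.61 [ 0.5908 -0.1853  0.0585]
egg_boiler 0.88 [ 0.6247 -0.1865  0.0017]
egg_boiler 0.52 [ 0.5889 -0.1855  0.0904]
egg 0.74 [ 0.5879 -0.1853  0.0568]
egg_middle 0.72 [ 0.4612 -0.2172  0.0105]
egg_middle 0.48 [ 0.5866 -0.1871  0.0908]
tongs 0.52 [ 0.4235 -0.0469  0.0017]
grip_a 0.9 [ 0.4499 -0.1302  0.0147]
grip_a 0.67 [ 0.4239 -0.0469 -0.0023]
grip_a 0.63 [ 0.4622 -0.5121  0.0148]
grip_b 0.9 [ 0.4499 -0.1302  0.0147]
grip_b 0.67 [ 0.4239 -0.0469 -0.0023]
grip_b 0.63 [ 0.4622 -0.5121  0.0148]
head_a 0.81 [ 0.4609 -0.2168  0.0106]
head_a 0.66 [ 0.3704 -0.2082  0.0107]
head_b 0.81 [ 0.4609 -0.2168  0.0106]
head_b 0.66 [ 0.3704 -0.2082  0.0107]
```

View pics/a.png

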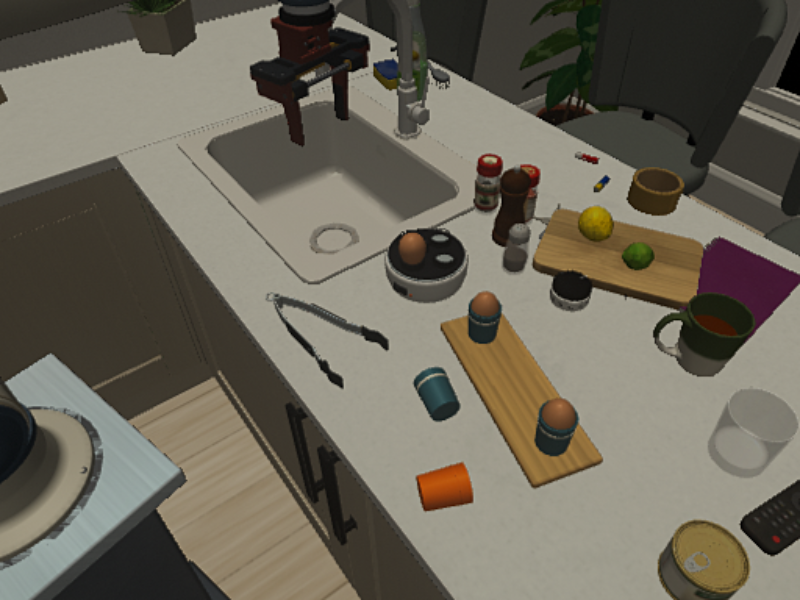

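View pics/b.png

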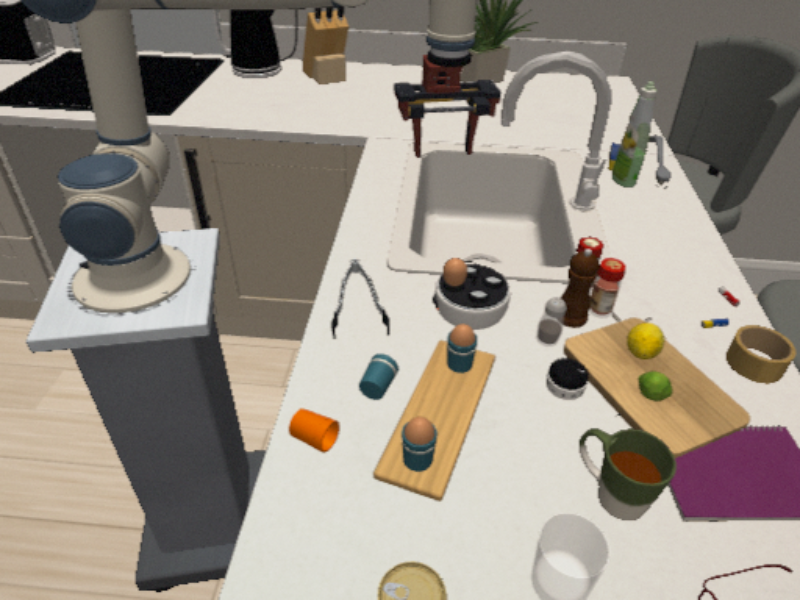

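The blue-green cup lies at side px (378,376), with its cream rim end towards the tongs. The look-alike is the orange cup at (315,429). Blue is the one meant, because the description gives blue-green with a cream line. The tongs' hinge is at (355,265) and the heads at (335,325) and (387,325). The egg is in the boiler at (455,270).

```bash
cat >> h.py <<'E'
from scipy.linalg import logm, expm
def T(p,Rm): M=np.eye(4); M[:3,:3]=Rm; M[:3,3]=p; return M
def cur():
    s=monitor.get_state(); return T(s['position'],R.from_euler('xyz',s['eef_rot']).as_matrix())
def frame(z,y):
    z=np.array(z,float);z/=np.linalg.norm(z);y=np.array(y,float);y-=z*(y@z);y/=np.linalg.norm(y)
    return np.c_[np.cross(y,z),y,z]
def plan(A,B,n=None):
    """equal increments from A to B; prints row, returns pose reached with rounded row"""
    rel=np.linalg.inv(A)@B; L=np.real(logm(rel)); w=np.array([L[2,1],L[0,2],L[1,0]])
    if n is None: n=int(max(np.ceil(np.linalg.norm(rel[:3,3])/.028),np.ceil(np.degrees(np.linalg.norm(w))/4.4),1))
    I=expm(L/n); rv=R.from_matrix(I[:3,:3]).as_rotvec(degrees=True)/5
    a=np.round(I[:3,3]/.04,3); b=np.round(rv,3)
    J=T(a*.04,R.from_rotvec(b*5,degrees=True).as_matrix()); C=A@np.linalg.matrix_power(J,n)
    print(n,'x',[a.tolist(),b.tolist()],'-> err mm',(C[:3,3]-B[:3,3])*1e3); return C
def tcp(grasp,Rm): return np.array(grasp)+Rm[:,2]*.011
E
python3 - <<'E'
from h import *
w=camera('wrist'); print(w['T_tool_cam'],w['fx'],ctrl.tip_extent)
b=camera('side'); s=monitor.get_state()
cv2.imwrite('pics/c.png',cv2.resize(b['img'][210:300,160:280],(800,600),interpolation=cv2.INTER_CUBIC))
d=np.array([.0285,.051,0]);d/=np.linalg.norm(d);c=np.array([d[1],-d[0],0])
mid=np.array([.427,-.355,0])
t=np.radians(10); z=np.array([0,0,-1])*np.cos(t)-d*np.sin(t)
Rm=frame(z,c)
C=plan(cur(),T(tcp(mid+[0,0,.15],frame([0,0,-1],c)),frame([0,0,-1],c)))
E
```

```text
[[ 0.0003 -0.966  -0.2585  0.0696]
 [ 1.      0.0002  0.0003 -0.0004]
 [-0.0003 -0.2585  0.966  -0.1534]
 [ 0.      0.      0.      1.    ]] 297.3186396354542 0.008
15 x [[-0.65, -0.142, 0.153], [-0.0, -0.0, 0.389]] -> err mm [ 0.2719 -0.1377 -0.1756]
```

View pics/c.png

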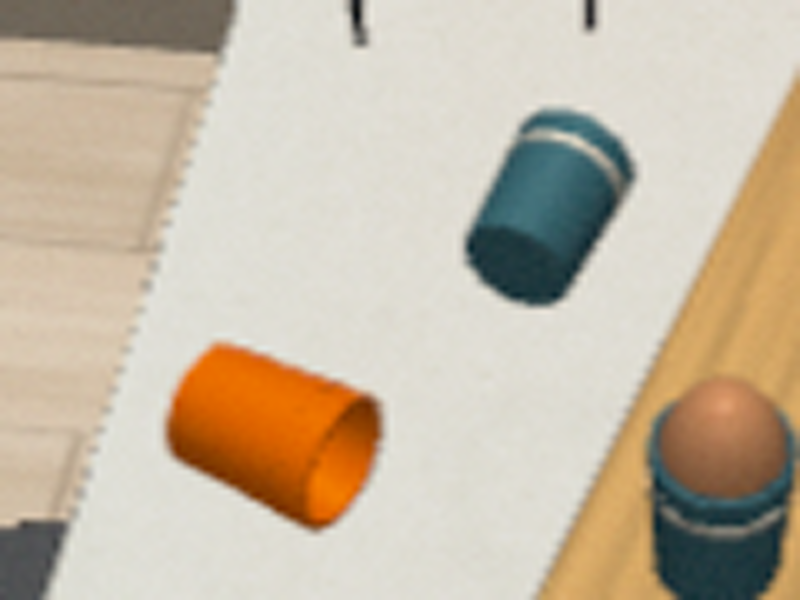

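The crop shows the blue-green cup with its foot facing the camera at about (520,265) and its cream line at about (575,150). That is the one meant. The orange one at (275,430) is the look-alike.

Emit:
carry_out:
  increments:
    - [[-0.65, -0.142, 0.153], [0, 0, 0.389], 1]
    - [[-0.65, -0.142, 0.153], [0, 0, 0.389], 1]
    - [[-0.65, -0.142, 0.153], [0, 0, 0.389], 1]
    - [[-0.65, -0.142, 0.153], [0, 0, 0.389], 1]
    - [[-0.65, -0.142, 0.153], [0, 0, 0.389], 1]

```text
time: 2.02
position: [0.5625, -0.1287, 0.1997]
eef_rot: [3.141, 0.0, 1.4]
contact_force: [1.3, -0.0, 0.7]
gripper_width: 0.0878
grip_force: 0.0
```

Emit:
carry_out:
  increments:
    - [[-0.65, -0.142, 0.153], [0, 0, 0.389], 1]
    - [[-0.65, -0.142, 0.153], [0, 0, 0.389], 1]
    - [[-0.65, -0.142, 0.153], [0, 0, 0.389], 1]
    - [[-0.65, -0.142, 0.153], [0, 0, 0.389], 1]
    - [[-0.65, -0.142, 0.153], [0, 0, 0.389], 1]

```text
time: 2.43
position: [0.5041, -0.2483, 0.1691]
eef_rot: [3.141, 0.0, 1.23]
contact_force: [-0.2, -0.1, 0.3]
gripper_width: 0.0879
grip_force: 0.0
```

Emit:
carry_out:
  increments:
    - [[-0.65, -0.142, 0.153], [0, 0, 0.389], 1]
    - [[-0.65, -0.142, 0.153], [0, 0, 0.389], 1]
    - [[-0.65, -0.142, 0.153], [0, 0, 0.389], 1]
    - [[-0.65, -0.142, 0.153], [0, 0, 0.389], 1]
    - [[-0.65, -0.142, 0.153], [0, 0, 0.389], 1]

```text
time: 2.85
position: [0.4264, -0.3561, 0.1386]
eef_rot: [3.141, 0.0, 1.06]
contact_force: [-0.0, 0.8, 1.2]
gripper_width: 0.0881
grip_force: 0.0
```

```bash
python3 - <<'E'
from h import *
s=monitor.get_state(); print(s['time'],s['position'],s['eef_rot'],s['joint_pos'])
w=camera('wrist')
pin(w,'egg_cup','cup_rim','cup_left','cup_right','plank_middle','tongs','head_a')
cv2.imwrite('pics/d.png',w['img'])
E
```

```text
2.85 [ 0.4264 -0.3561  0.1386] [3.1414 0.     1.0599] [-0.7571 -0.0273  1.5142 -0.      1.6545 -0.2462]
egg_cup 0.7 [ 0.3009 -0.4244  0.0239]
cup_rim 0.78 [ 0.346  -0.4584  0.0217]
cup_rim 0.57 [ 0.4461 -0.3282  0.0208]
cup_left 0.6 [ 0.5662 -0.3382  0.0096]
cup_left 0.17 [ 0.5182 -0.4286  0.0157]
plank_middle 0.67 [ 0.5141 -0.429   0.0165]
head_a 0.86 [ 0.3726 -0.2141  0.0115]
head_a 0.64 [ 0.4655 -0.2179  0.006 ]
```

View pics/d.png

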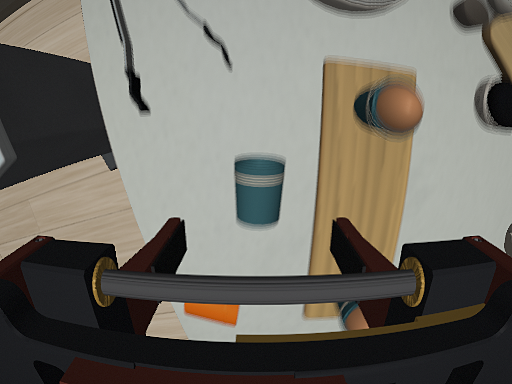

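The cup sits centred between the fingers: rim at (260,160), foot at (258,222), axis along tool x. Next I check its position along that axis and plan the descent.

```bash
cat >> h.py <<'E'
def wray(w,u,v,zp,A=None):
    A=cur() if A is None else A
    x,y=u-w['cx'],v-w['cy']; r=np.hypot(x,y); th=r/w['fx']
    d=np.array([x/r*np.sin(th),y/r*np.sin(th),np.cos(th)]); M=A@np.array(w['T_tool_cam'])
    g=M[:3,:3]@d; return M[:3,3]+g*(zp-M[2,3])/g[2]
E
python3 - <<'E'
from h import *
A=cur(); w=camera('wrist')
P=np.array([wray(w,260,158,.046,A),wray(w,258,222,.021,A)]);print(P, 'top of rim / foot low')
for q in models.silhouettes('egg_cup',w)[:2]:
    ys,xs=np.where(q['pixels']); print(q['p'],xs.min(),xs.max(),ys.min(),ys.max())
d=np.array([.0285,.051,0]);d/=np.linalg.norm(d);c=np.array([d[1],-d[0],0])
g=np.array([.427,-.355,0])
t=np.radians(10); Rm=frame(np.array([0,0,-1])*np.cos(t)-d*np.sin(t),c)
C=plan(A,T(tcp(g+[0,0,.08],Rm),Rm))
C=plan(C,T(tcp(g+[0,0,.028],Rm),Rm))
E
```

```text
[[ 0.4456 -0.3269  0.046 ]
 [ 0.4119 -0.3843  0.021 ]] top of rim / foot low
0.6 235 284 155 226
0.6 184 238 303 325
3 x [[0.009, -0.006, 0.586], [0.004, -0.667, 0.008]] -> err mm [ 0.01   -0.0521 -0.0241]
2 x [[0.113, -0.0, 0.64], [-0.0, 0.0, -0.0]] -> err mm [ 0.0135 -0.0407 -0.016 ]
```

Emit:
carry_out:
  increments:
    - [[0.009, -0.006, 0.586], [0, -0.667, 0], 1]
    - [[0.009, -0.006, 0.586], [0, -0.667, 0], 1]
    - [[0.009, -0.006, 0.586], [0, -0.667, 0], 1]
    - [[0, 0, 0], [0, 0, 0], 1]

```text
time: 3.68
position: [0.4239, -0.3541, 0.063]
eef_rot: [-3.133, 0.175, 1.066]
contact_force: [-0.4, 0.5, -1.3]
gripper_width: 0.0878
grip_force: 0.0
```

Emit:
carry_out:
  increments:
    - [[0.056, 0, 0.32], [0, 0, 0], 1]
    - [[0.056, 0, 0.32], [0, 0, 0], 1]
    - [[0.056, 0, 0.32], [0, 0, 0], 1]
    - [[0.056, 0, 0.32], [0, 0, 0], 1]
    - [[0, 0, 0], [0, 0, 0], 1]

```text
time: 4.1
position: [0.4236, -0.3568, 0.0133]
eef_rot: [-3.137, 0.173, 1.061]
contact_force: [0.3, 0.9, -0.5]
gripper_width: 0.0881
grip_force: 0.0
```

Emit:
carry_out:
  increments:
    - [[0, 0, 0], [0, 0, 0], 0.4]
    - [[0, 0, 0], [0, 0, 0], 0.4]
    - [[0, 0, 0], [0, 0, 0], 0.4]
    - [[0, 0, 0], [0, 0, 0], 0.4]
    - [[0, 0, 0], [0, 0, 0], 0.4]
  newtons: 15

```text
time: 4.52
position: [0.4255, -0.3578, 0.0175]
eef_rot: [3.14, 0.175, 1.061]
contact_force: [0.2, 0.3, 0.2]
gripper_width: 0.0578
grip_force: 0.0
```

Emit:
carry_out:
  increments:
    - [[0, 0, 0], [0, 0, 0], 0.4]
    - [[0, 0, 0], [0, 0, 0], 0.4]
    - [[0, 0, 0], [0, 0, 0], 0.4]

```text
time: 4.77
position: [0.4254, -0.3576, 0.017]
eef_rot: [3.141, 0.175, 1.062]
contact_force: [1.0, -0.4, 0.7]
gripper_width: 0.0454
grip_force: 15.0
```

```bash
python3 - <<'E'
from h import *
s=monitor.get_state(); A=cur(); print(s['time'],s['position'],A[:3,:3],s['gripper_width'],s['grip_force'],s['contact_force'])
d=np.array([.0285,.051,0]);d/=np.linalg.norm(d)
f=np.array([.102,.172,0]);f/=np.linalg.norm(f); px=np.array([f[1],-f[0],0])
# lift
B=A.copy();B[2,3]+=.14; C=plan(A,B)
# final: tool z 80deg from down toward px, y=-f
t=np.radians(80); Rf=frame(np.array([0,0,-1])*np.cos(t)+px*np.sin(t),-f)
g=np.array([.514,-.426,.0])
C=plan(C,T(tcp(g-px*.05+[0,0,.14],Rf),Rf))
E
```

```text
4.7667 [ 0.4254 -0.3576  0.017 ] [[ 0.48    0.8732 -0.0841]
 [ 0.8599 -0.4873 -0.1521]
 [-0.1738  0.0007 -0.9848]] 0.045401227800862816 14.980744064159808 [ 0.9604 -0.4085  0.6574]
5 x [[-0.122, 0.0, -0.689], [0.0, 0.0, -0.0]] -> err mm [-0.1204 -0.0198 -0.0565]
28 x [[0.017, 0.05, 0.05], [-0.408, 0.49, 0.583]] -> err mm [-0.4424 -0.0439  0.0595]
```

```bash
cat >> h.py <<'E'
f=np.array([.102,.172,0]);f/=np.linalg.norm(f); px=np.array([f[1],-f[0],0])
t=np.radians(77); Rf=frame(np.array([0,0,-1])*np.cos(t)+px*np.sin(t),-f)
E
python3 - <<'E'
from h import *
A=cur(); B=A.copy();B[2,3]+=.14; C=plan(A,B)
g=np.array([.514,-.426,.0])
C=plan(C,T(tcp(g-px*.005+[0,0,.15],Rf),Rf),30)
E
```

```text
5 x [[-0.122, 0.0, -0.689], [0.0, 0.0, -0.0]] -> err mm [-0.1204 -0.0198 -0.0565]
30 x [[0.044, 0.08, 0.061], [-0.364, 0.442, 0.55]] -> err mm [-0.0484 -0.0722  0.3496]
```

Emit:
carry_out:
  increments:
    - [[-0.122, 0, -0.689], [0, 0, 0], 0.4]
    - [[-0.122, 0, -0.689], [0, 0, 0], 0.4]
    - [[-0.122, 0, -0.689], [0, 0, 0], 0.4]
    - [[-0.122, 0, -0.689], [0, 0, 0], 0.4]
    - [[-0.122, 0, -0.689], [0, 0, 0], 0.4]

```text
time: 5.18
position: [0.4248, -0.3572, 0.1575]
eef_rot: [-3.141, 0.174, 1.062]
contact_force: [0.7, 0.1, -1.3]
gripper_width: 0.0454
grip_force: 15.0
```

Emit:
carry_out:
  increments:
    - [[0.044, 0.08, 0.061], [-0.364, 0.442, 0.55], 0.4]
    - [[0.044, 0.08, 0.061], [-0.364, 0.442, 0.55], 0.4]
    - [[0.044, 0.08, 0.061], [-0.364, 0.442, 0.55], 0.4]
    - [[0.044, 0.08, 0.061], [-0.364, 0.442, 0.55], 0.4]
    - [[0.044, 0.08, 0.061], [-0.364, 0.442, 0.55], 0.4]

```text
time: 5.6
position: [0.4434, -0.3607, 0.1446]
eef_rot: [2.966, -0.041, 0.837]
contact_force: [-0.7, 1.0, -1.5]
gripper_width: 0.0456
grip_force: 15.0
```

Emit:
carry_out:
  increments:
    - [[0.044, 0.08, 0.061], [-0.364, 0.442, 0.55], 0.4]
    - [[0.044, 0.08, 0.061], [-0.364, 0.442, 0.55], 0.4]
    - [[0.044, 0.08, 0.061], [-0.364, 0.442, 0.55], 0.4]
    - [[0.044, 0.08, 0.061], [-0.364, 0.442, 0.55], 0.4]
    - [[0.044, 0.08, 0.061], [-0.364, 0.442, 0.55], 0.4]

```text
time: 6.02
position: [0.4629, -0.3673, 0.1376]
eef_rot: [2.837, -0.286, 0.648]
contact_force: [-0.5, -0.7, -1.5]
gripper_width: 0.0456
grip_force: 15.0
```

Emit:
carry_out:
  increments:
    - [[0.044, 0.08, 0.061], [-0.364, 0.442, 0.55], 0.4]
    - [[0.044, 0.08, 0.061], [-0.364, 0.442, 0.55], 0.4]
    - [[0.044, 0.08, 0.061], [-0.364, 0.442, 0.55], 0.4]
    - [[0.044, 0.08, 0.061], [-0.364, 0.442, 0.55], 0.4]
    - [[0.044, 0.08, 0.061], [-0.364, 0.442, 0.55], 0.4]

```text
time: 6.43
position: [0.482, -0.3777, 0.1351]
eef_rot: [2.748, -0.55, 0.474]
contact_force: [-0.1, 0.7, -1.1]
gripper_width: 0.0453
grip_force: 15.0
```

```bash
python3 - <<'E'
from h import *
s=monitor.get_state(); print(s['time'],s['joint_pos'],s['gripper_width'],s['grip_force'])
g=np.array([.514,-.426,.0])
C=plan(cur(),T(tcp(g-px*.005+[0,0,.15],Rf),Rf),15)
E
```

```text
6.4333 [-0.9628 -0.3375  1.9225  0.5005  1.0981  0.1196] 0.04527322145091263 14.994379839245084
15 x [[0.045, 0.08, 0.061], [-0.363, 0.442, 0.549]] -> err mm [-0.1966 -0.0463 -0.1013]
```

Emit:
carry_out:
  increments:
    - [[0.045, 0.08, 0.061], [-0.363, 0.442, 0.549], 0.4]
    - [[0.045, 0.08, 0.061], [-0.363, 0.442, 0.549], 0.4]
    - [[0.045, 0.08, 0.061], [-0.363, 0.442, 0.549], 0.4]
    - [[0.045, 0.08, 0.061], [-0.363, 0.442, 0.549], 0.4]
    - [[0.045, 0.08, 0.061], [-0.363, 0.442, 0.549], 0.4]

```text
time: 6.85
position: [0.4987, -0.3917, 0.1368]
eef_rot: [2.706, -0.823, 0.292]
contact_force: [0.3, -0.1, -0.3]
gripper_width: 0.0456
grip_force: 15.0
```

Emit:
carry_out:
  increments:
    - [[0.045, 0.08, 0.061], [-0.363, 0.442, 0.549], 0.4]
    - [[0.045, 0.08, 0.061], [-0.363, 0.442, 0.549], 0.4]
    - [[0.045, 0.08, 0.061], [-0.363, 0.442, 0.549], 0.4]
    - [[0.045, 0.08, 0.061], [-0.363, 0.442, 0.549], 0.4]
    - [[0.045, 0.08, 0.061], [-0.363, 0.442, 0.549], 0.4]

```text
time: 7.27
position: [0.5114, -0.4091, 0.1413]
eef_rot: [2.75, -1.098, 0.045]
contact_force: [0.8, 0.1, -2.7]
gripper_width: 0.0454
grip_force: 15.0
```

Emit:
carry_out:
  increments:
    - [[0.045, 0.08, 0.061], [-0.363, 0.442, 0.549], 0.4]
    - [[0.045, 0.08, 0.061], [-0.363, 0.442, 0.549], 0.4]
    - [[0.045, 0.08, 0.061], [-0.363, 0.442, 0.549], 0.4]
    - [[0.045, 0.08, 0.061], [-0.363, 0.442, 0.549], 0.4]
    - [[0.045, 0.08, 0.061], [-0.363, 0.442, 0.549], 0.4]

```text
time: 7.68
position: [0.5185, -0.429, 0.1471]
eef_rot: [3.141, -1.343, -0.535]
contact_force: [-0.1, 0.5, -0.3]
gripper_width: 0.045
grip_force: 15.0
```

Emit:
carry_out:
  increments:
    - [[0, 0, 0], [0, 0, 0], 0.4]
    - [[0, 0, 0], [0, 0, 0], 0.4]

```text
time: 7.85
position: [0.5192, -0.4279, 0.1463]
eef_rot: [3.132, -1.339, -0.521]
contact_force: [-0.8, 0.3, -1.1]
gripper_width: 0.0454
grip_force: 15.0
```

```bash
python3 - <<'E'
from h import *
s=monitor.get_state(); print(s['time'],s['joint_pos'],s['gripper_width'],s['grip_force'],s['position'])
a=camera('scene');b=camera('side')
for p in (a,b): pin(p,'egg_cup','cup_rim','cup_left','cup_right')
cv2.imwrite('pics/e.png',cv2.resize(np.hstack([a['img'][100:340,220:420],b['img'][150:390,190:390]]),(800,480)))
g=np.array([.514,-.426,.0]); A=cur()
C=plan(A,T(tcp(g-px*.005+[0,0,.0465],Rf),Rf))
E
```

```text
7.85 [-0.9374 -0.4122  2.3158  1.7644  0.4024 -0.3106] 0.045400348529740175 15.007734286882624 [ 0.5192 -0.4279  0.1463]
egg_cup 0.95 [ 0.5141 -0.4244  0.121 ]
egg_cup 0.84 [ 0.2974 -0.4213  0.0193]
cup_rim 0.94 [ 0.3465 -0.4583  0.024 ]
cup_rim 0.75 [ 0.5131 -0.4232  0.1803]
cup_rim 0.24 [ 0.6228 -0.1917  0.001 ]
cup_left 0.56 [ 0.5648 -0.3364  0.015 ]
cup_right 0.67 [ 0.4615 -0.5114  0.0166]
cup_right 0.32 [ 0.5116 -0.4229  0.1195]
egg_cup 0.79 [ 0.5138 -0.4313  0.1232]
egg_cup 0.75 [ 0.3003 -0.4261  0.0185]
cup_rim 0.87 [ 0.5168 -0.4266  0.179 ]
cup_rim 0.81 [ 0.3443 -0.4607  0.0232]
cup_left 0.77 [ 0.563  -0.338   0.0174]
cup_right 0.85 [ 0.462  -0.5094  0.0177]Traceback (most recent call last):
  File "<stdin>", line 5, in <module>
    return _nx.concatenate(arrs, 1, dtype=dtype, casting=casting)
           ~~~~~~~~~~~~~~~^^^^^^^^^^^^^^^^^^^^^^^^^^^^^^^^^^^^^^^
ValueError: all the input array dimensions except for the concatenation axis must match exactly, but along dimension 0, the array at index 0 has size 240 and the array at index 1 has size 234
```

```bash
python3 - <<'E'
from h import *
A=cur(); B=T(A[:3,3]+[0.,.001,-.102],Rf)
C=plan(A,B,10)
E
```

```text
10 x [[-0.249, -0.002, 0.056], [-0.002, 0.001, 0.003]] -> err mm [-0.2299 -0.0804 -0.0865]
```

Emit:
carry_out:
  increments:
    - [[-0.249, -0.002, 0.056], [0, 0, 0], 0.4]
    - [[-0.249, -0.002, 0.056], [0, 0, 0], 0.4]
    - [[-0.249, -0.002, 0.056], [0, 0, 0], 0.4]
    - [[-0.249, -0.002, 0.056], [0, 0, 0], 0.4]
    - [[-0.249, -0.002, 0.056], [0, 0, 0], 0.4]

```text
time: 8.77
position: [0.5189, -0.4285, 0.0965]
eef_rot: [3.132, -1.343, -0.524]
contact_force: [-0.4, -0.5, -1.0]
gripper_width: 0.0451
grip_force: 15.0
```

Emit:
carry_out:
  increments:
    - [[-0.249, -0.002, 0.056], [0, 0, 0], 0.4]
    - [[-0.249, -0.002, 0.056], [0, 0, 0], 0.4]
    - [[-0.249, -0.002, 0.056], [0, 0, 0], 0.4]
    - [[-0.249, -0.002, 0.056], [0, 0, 0], 0.4]

```text
time: 9.1
position: [0.5188, -0.4282, 0.0556]
eef_rot: [3.133, -1.342, -0.525]
contact_force: [0.5, -0.7, -1.2]
gripper_width: 0.0456
grip_force: 15.0
```

Emit:
carry_out:
  increments:
    - [[-0.125, 0, 0.028], [0, 0, 0], 0.4]
    - [[0, 0, 0], [0, 0, 0], 0.4]
    - [[0, 0, 0], [0, 0, 0], 0.4]

```text
time: 9.35
position: [0.5188, -0.428, 0.0507]
eef_rot: [3.136, -1.342, -0.527]
contact_force: [-0.4, -0.3, -1.6]
gripper_width: 0.0453
grip_force: 15.0
```

```bash
python3 - <<'E'
from h import *
s=monitor.get_state(); print(s['time'],s['joint_pos'],s['gripper_width'],s['contact_force'],s['position'],s['eef_rot'])
a=camera('scene');b=camera('side')
for p in (a,b): pin(p,'egg_cup','cup_rim')
cv2.imwrite('pics/e.png',cv2.resize(np.hstack([a['img'][150:330,220:420],b['img'][180:360,190:390]]),(800,360)))
E
```

```text
9.35 [-0.9371 -0.1568  2.3318  2.2704  0.5238 -0.8692] 0.04526651702181026 [-0.3682 -0.2944 -1.6065] [ 0.5188 -0.428   0.0507] [ 3.1358 -1.3418 -0.5274]
egg_cup 0.97 [ 0.2998 -0.4228  0.0192]
egg_cup 0.59 [ 0.512  -0.4241  0.0273]
cup_rim 0.96 [ 0.5115 -0.4244  0.0834]
cup_rim 0.7 [ 0.3458 -0.4549  0.0241]
egg_cup 0.58 [ 0.3012 -0.4244  0.0189]
egg_cup 0.55 [ 0.5174 -0.4287  0.0277]
cup_rim 0.71 [ 0.5133 -0.4246  0.0866]
cup_rim 0.66 [ 0.3426 -0.4655  0.0219]
cup_rim 0.19 [ 0.5129 -0.4242  0.0135]
```

View pics/e.png

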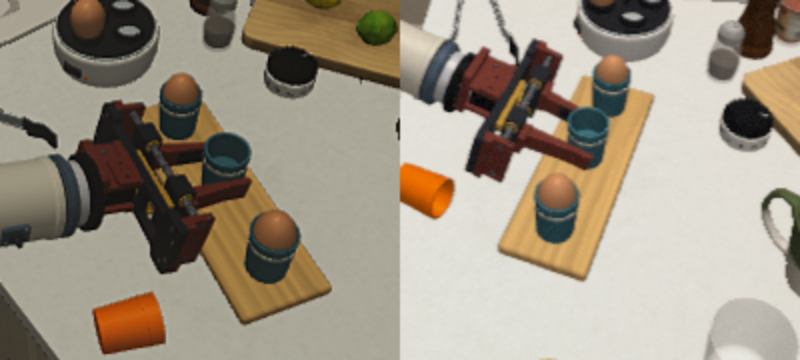

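The cup hangs upright (left half px (225,165), right half (587,135)), about 10 mm above the plank and midway between the filled cups. I'll lower it the rest of the way.

Emit:
carry_out:
  increments:
    - [[-0.1, 0, 0.022], [0, 0, 0], 0.4]
    - [[-0.097, 0, 0.022], [0, 0, 0], 0.4]
    - [[0, 0, 0], [0, 0, 0], 0.4]
    - [[0, 0, 0], [0, 0, 0], 0.4]

```text
time: 9.98
position: [0.5185, -0.4278, 0.0419]
eef_rot: [3.137, -1.341, -0.529]
contact_force: [0.1, -0.2, -0.9]
gripper_width: 0.0455
grip_force: 15.0
```

Emit:
carry_out:
  increments:
    - [[-0.025, 0, 0.006], [0, 0, 0], 0.4]
    - [[0, 0, 0], [0, 0, 0], 0.4]
    - [[0, 0, 0], [0, 0, 0], 0.4]

```text
time: 10.23
position: [0.5187, -0.428, 0.0418]
eef_rot: [3.134, -1.342, -0.526]
contact_force: [-0.4, -0.1, -1.1]
gripper_width: 0.0455
grip_force: 15.0
```

Emit:
carry_out:
  increments:
    - [[-0.025, 0, 0.006], [0, 0, 0], 0.4]
    - [[0, 0, 0], [0, 0, 0], 0.4]
    - [[0, 0, 0], [0, 0, 0], 0.4]

```text
time: 10.48
position: [0.5187, -0.428, 0.0408]
eef_rot: [3.134, -1.342, -0.526]
contact_force: [-1.0, 0.4, -1.2]
gripper_width: 0.0451
grip_force: 15.0
```

Emit:
carry_out:
  increments:
    - [[-0.025, 0, 0.006], [0, 0, 0], 0.4]
    - [[0, 0, 0], [0, 0, 0], 0.4]
    - [[0, 0, 0], [0, 0, 0], 0.4]

```text
time: 10.73
position: [0.5187, -0.428, 0.0396]
eef_rot: [3.134, -1.342, -0.526]
contact_force: [-0.4, 0.1, -1.1]
gripper_width: 0.0452
grip_force: 15.0
```

```bash
python3 - <<'E'
from h import *
print(monitor.get_state()['contact_force'])
for p in (camera('scene'),camera('side')): pin(p,'egg_cup','cup_rim','cup_left')
E
```

```text
[-0.3711  0.0907 -1.0579]
egg_cup 0.83 [ 0.2992 -0.4222  0.0202]
egg_cup 0.56 [ 0.5129 -0.4252  0.0147]
cup_rim 0.8 [ 0.3451 -0.4564  0.0254]
cup_rim 0.67 [ 0.515  -0.4243  0.0744]
cup_left 0.72 [ 0.5634 -0.3351  0.0145]
cup_left 0.72 [ 0.4259 -0.0417  0.0002]
egg_cup 0.81 [ 0.3    -0.4221  0.0184]
egg_cup 0.56 [ 0.5126 -0.4282  0.0181]
cup_rim 0.63 [ 0.3452 -0.461   0.0231]
cup_rim 0.6 [ 0.5154 -0.4233  0.072 ]
cup_left 0.8 [ 0.5659 -0.3386  0.0162]
```

Emit:
carry_out:
  increments:
    - [[-0.02, 0, 0.005], [0, 0, 0], 0.4]
    - [[0, 0, 0], [0, 0, 0], 0.4]
    - [[0, 0, 0], [0, 0, 0], 0.4]

```text
time: 11.38
position: [0.5187, -0.428, 0.0388]
eef_rot: [3.135, -1.342, -0.526]
contact_force: [0.2, 0.2, -1.0]
gripper_width: 0.0452
grip_force: 15.0
```

Emit:
carry_out:
  increments:
    - [[-0.02, 0, 0.005], [0, 0, 0], 0.4]
    - [[0, 0, 0], [0, 0, 0], 0.4]
    - [[0, 0, 0], [0, 0, 0], 0.4]

```text
time: 11.63
position: [0.5189, -0.4281, 0.0386]
eef_rot: [3.134, -1.343, -0.525]
contact_force: [-0.5, 0.8, 2.0]
gripper_width: 0.0456
grip_force: 15.0
```

The cup touches the plank, with the vertical force up to +2 N. I'll release and back off along the tool axis.

Emit:
carry_out:
  increments:
    - [[0, 0, 0], [0, 0, 0], 0.6]
    - [[0, 0, 0], [0, 0, 0], 0.7]
    - [[0, 0, 0], [0, 0, 0], 0.75]
    - [[0, 0, 0], [0, 0, 0], 0.8]
    - [[0, 0, 0], [0, 0, 0], 0.8]

```text
time: 12.05
position: [0.5187, -0.428, 0.0381]
eef_rot: [3.134, -1.342, -0.526]
contact_force: [-0.1, -0.6, -0.0]
gripper_width: 0.0701
grip_force: 0.0
```

Emit:
carry_out:
  increments:
    - [[0, 0, -0.2], [0, 0, 0], 0.8]
    - [[0, 0, -0.4], [0, 0, 0], 0.8]
    - [[0, 0, -0.5], [0, 0, 0], 0.8]
    - [[0, 0, -0.5], [0, 0, 0], 0.8]
    - [[0, 0, -0.4], [0, 0, 0], 0.8]

```text
time: 12.47
position: [0.4677, -0.4099, 0.0569]
eef_rot: [3.134, -1.343, -0.517]
contact_force: [0.7, -0.6, 0.4]
gripper_width: 0.0703
grip_force: 0.0
```

```bash
python3 - <<'E'
from h import *
s=monitor.get_state(); print(s['time'],s['joint_pos'],s['position'])
a=camera('scene');b=camera('side')
for p in (a,b): pin(p,'egg_cup','cup_rim','tongs','head_a','grip_a')
cv2.imwrite('pics/f.png',cv2.resize(np.hstack([a['img'][150:330,220:420],b['img'][180:360,190:390]]),(800,360)))
# retreat: lift and go to tongs, tool down
h=np.array([.4247,-.0463]); m=np.array([.4145,-.2135]); u=m-h; print(np.linalg.norm(u)); u/=np.linalg.norm(u); print(u,np.degrees(np.arctan2(u[1],u[0])))
A=cur(); B=A.copy(); B[2,3]+=.12; C=plan(A,B)
y=np.array([-u[1],u[0],0]); Rt=frame([0,0,-1],y); g=np.r_[h+.09*u,.12]
C=plan(C,T(tcp(g,Rt),Rt))
E
```

```text
12.4667 [-1.0476 -0.3416  2.4619  2.0418  0.5785 -0.6777] [ 0.4677 -0.4099  0.0569]
egg_cup 0.78 [ 0.2991 -0.4204  0.0182]
egg_cup 0.62 [ 0.5132 -0.4266  0.015 ]
cup_rim 0.91 [ 0.3498 -0.4542  0.0251]
cup_rim 0.64 [ 0.514  -0.423   0.0728]
tongs 0.76 [ 0.4274 -0.0425  0.0007]
head_a 0.79 [ 0.3667 -0.2104  0.0142]
head_a 0.7 [ 0.4628 -0.2172  0.0091]
grip_a 0.78 [ 0.451  -0.1285  0.0119]
grip_a 0.69 [ 0.395  -0.1276  0.0141]
egg_cup 0.72 [ 0.3021 -0.4239  0.0219]
egg_cup 0.65 [ 0.5166 -0.4278  0.0136]
egg_cup 0.53 [ 0.5874 -0.1849  0.0558]
cup_rim 0.94 [ 0.3435 -0.4618  0.0229]
cup_rim 0.79 [ 0.5135 -0.4241  0.0712]
cup_rim 0.4 [ 0.4485 -0.1311  0.0116]
head_a 0.79 [ 0.4627 -0.2174  0.0125]
head_a 0.59 [ 0.37   -0.2075  0.0138]
grip_a 0.62 [ 0.3902 -0.1287  0.0131]
grip_a 0.58 [ 0.4481 -0.1282  0.0092]
0.1675108354704256
[-0.0609 -0.9981] -93.49099031133645
5 x [[0.584, -0.0, -0.138], [-0.0, -0.0, 0.0]] -> err mm [-0.0607 -0.0774  0.0166]
30 x [[0.071, -0.274, 0.04], [0.507, -0.314, -0.641]] -> err mm [-0.639  -0.2816  0.0786]
```

View pics/f.png

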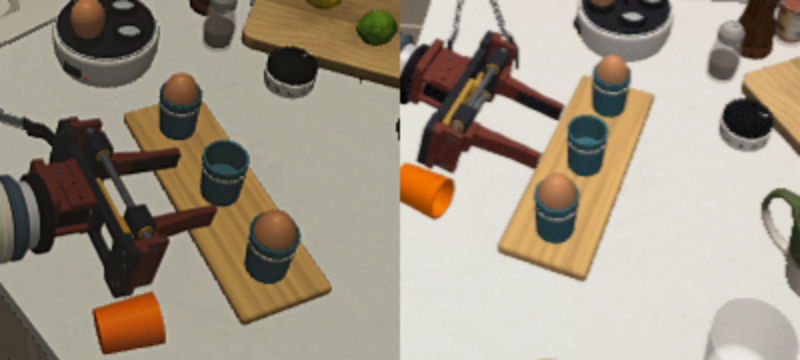

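The empty cup stands upright midway between the other two (left half px (223,172), right half (587,145)) and the fingers are clear of it. Next: the tool goes up and turns down, then over to the tongs.

```bash
python3 - <<'E'
from h import *
A=cur(); Rd=frame([0,0,-1],A[:3,1]*[1,1,0])
C=plan(A,T([.45,-.40,.22],Rd),20)
C=plan(A,T([.46,-.405,.14],A[:3,:3]@R.from_euler('y',-15,degrees=True).as_matrix()),4)
C=plan(C,T([.45,-.40,.22],Rd),16)
E
```

```text
20 x [[0.125, 0.001, -0.188], [-0.0, -0.767, -0.0]] -> err mm [ 0.3302  0.0151 -0.1942]
4 x [[0.496, 0.002, -0.226], [0.0, -0.75, -0.0]] -> err mm [0.092  0.0076 0.0451]
16 x [[0.056, 0.001, -0.12], [-0.001, -0.771, -0.0]] -> err mm [ 0.2916 -0.1035  0.0341]
```

Emit:
carry_out:
  increments:
    - [[0.496, 0.002, -0.226], [0, -0.75, 0], 0.8]
    - [[0.496, 0.002, -0.226], [0, -0.75, 0], 0.8]
    - [[0.496, 0.002, -0.226], [0, -0.75, 0], 0.9]
    - [[0.496, 0.002, -0.226], [0, -0.75, 0], 1]

```text
time: 13.4
position: [0.4692, -0.3983, 0.0963]
eef_rot: [-3.105, -1.202, -0.526]
contact_force: [1.6, -0.5, -0.1]
gripper_width: 0.0803
grip_force: 0.0
```

Emit:
carry_out:
  increments:
    - [[0.056, 0.001, -0.12], [0, -0.771, 0], 1]
    - [[0.056, 0.001, -0.12], [0, -0.771, 0], 1]
    - [[0.056, 0.001, -0.12], [0, -0.771, 0], 1]
    - [[0.056, 0.001, -0.12], [0, -0.771, 0], 1]

```text
time: 13.73
position: [0.4586, -0.3924, 0.1121]
eef_rot: [-3.119, -0.951, -0.508]
contact_force: [-0.2, 1.2, 0.5]
gripper_width: 0.088
grip_force: 0.0
```

```bash
python3 - <<'E'
from h import *
s=monitor.get_state(); print(s['time'],s['joint_pos'],s['position'])
A=cur(); Rd=frame([0,0,-1],A[:3,1]*[1,1,0])
C=plan(A,T([.45,-.40,.22],Rd))
u=np.array([-.0609,-.9981]);u/=np.linalg.norm(u); Rt=frame([0,0,-1],[-u[1],u[0],0])
C=plan(A,T([.42,-.132,.16],Rt),30)
E
```

```text
13.7333 [-0.9952 -0.5919  2.27    0.6757  0.6975  0.7183] [ 0.4586 -0.3924  0.1121]
13 x [[0.099, 0.019, -0.192], [-0.011, -0.839, -0.006]] -> err mm [0.1667 0.0598 0.1192]
30 x [[0.115, -0.224, -0.03], [0.356, -0.236, -0.699]] -> err mm [ 0.2689 -0.1608 -0.4616]
```

Emit:
carry_out:
  increments:
    - [[0.099, 0.019, -0.192], [-0.011, -0.839, -0.006], 1]
    - [[0.099, 0.019, -0.192], [-0.011, -0.839, -0.006], 1]
    - [[0.099, 0.019, -0.192], [-0.011, -0.839, -0.006], 1]
    - [[0.099, 0.019, -0.192], [-0.011, -0.839, -0.006], 1]
    - [[0.099, 0.019, -0.192], [-0.011, -0.839, -0.006], 1]

```text
time: 14.15
position: [0.4446, -0.3895, 0.1535]
eef_rot: [-3.132, -0.586, -0.495]
contact_force: [0.3, 0.1, 0.3]
gripper_width: 0.0877
grip_force: 0.0
```

Emit:
carry_out:
  increments:
    - [[0.099, 0.019, -0.192], [-0.011, -0.839, -0.006], 1]
    - [[0.099, 0.019, -0.192], [-0.011, -0.839, -0.006], 1]
    - [[0.099, 0.019, -0.192], [-0.011, -0.839, -0.006], 1]
    - [[0.099, 0.019, -0.192], [-0.011, -0.839, -0.006], 1]
    - [[0.099, 0.019, -0.192], [-0.011, -0.839, -0.006], 1]

```text
time: 14.57
position: [0.4444, -0.3938, 0.1963]
eef_rot: [-3.138, -0.22, -0.489]
contact_force: [-0.3, -1.0, -0.5]
gripper_width: 0.0874
grip_force: 0.0
```

```bash
python3 - <<'E'
from h import *
s=monitor.get_state(); print(s['time'],s['joint_pos'],s['position'])
A=cur()
u=np.array([-.0609,-.9981]);u/=np.linalg.norm(u); Rt=frame([0,0,-1],[-u[1],u[0],0])
C=plan(A,T([.42,-.132,.16],Rt),25)
E
```

```text
14.5667 [-0.8256 -0.1236  1.5182  0.0752  1.5403  1.2392] [ 0.4444 -0.3938  0.1963]
25 x [[0.112, -0.293, 0.038], [0.1, -0.066, -0.912]] -> err mm [0.1038 0.2998 0.5603]
```

Emit:
carry_out:
  increments:
    - [[0.112, -0.293, 0.038], [0.1, -0.066, -0.912], 1]
    - [[0.112, -0.293, 0.038], [0.1, -0.066, -0.912], 1]
    - [[0.112, -0.293, 0.038], [0.1, -0.066, -0.912], 1]
    - [[0.112, -0.293, 0.038], [0.1, -0.066, -0.912], 1]
    - [[0.112, -0.293, 0.038], [0.1, -0.066, -0.912], 1]

```text
time: 14.98
position: [0.4857, -0.3458, 0.1915]
eef_rot: [3.106, -0.186, -0.079]
contact_force: [0.2, 0.4, 0.5]
gripper_width: 0.0879
grip_force: 0.0
```

Emit:
carry_out:
  increments:
    - [[0.112, -0.293, 0.038], [0.1, -0.066, -0.912], 1]
    - [[0.112, -0.293, 0.038], [0.1, -0.066, -0.912], 1]
    - [[0.112, -0.293, 0.038], [0.1, -0.066, -0.912], 1]
    - [[0.112, -0.293, 0.038], [0.1, -0.066, -0.912], 1]
    - [[0.112, -0.293, 0.038], [0.1, -0.066, -0.912], 1]

```text
time: 15.4
position: [0.5046, -0.2861, 0.1851]
eef_rot: [3.084, -0.138, 0.323]
contact_force: [0.4, 0.6, 0.0]
gripper_width: 0.0878
grip_force: 0.0
```

Emit:
carry_out:
  increments:
    - [[0.112, -0.293, 0.038], [0.1, -0.066, -0.912], 1]
    - [[0.112, -0.293, 0.038], [0.1, -0.066, -0.912], 1]
    - [[0.112, -0.293, 0.038], [0.1, -0.066, -0.912], 1]
    - [[0.112, -0.293, 0.038], [0.1, -0.066, -0.912], 1]
    - [[0.112, -0.293, 0.038], [0.1, -0.066, -0.912], 1]

```text
time: 15.82
position: [0.4986, -0.2241, 0.1767]
eef_rot: [3.083, -0.086, 0.721]
contact_force: [0.3, 0.9, 1.3]
gripper_width: 0.0881
grip_force: 0.0
```

Emit:
carry_out:
  increments:
    - [[0.112, -0.293, 0.038], [0.1, -0.066, -0.912], 1]
    - [[0.112, -0.293, 0.038], [0.1, -0.066, -0.912], 1]
    - [[0.112, -0.293, 0.038], [0.1, -0.066, -0.912], 1]
    - [[0.112, -0.293, 0.038], [0.1, -0.066, -0.912], 1]
    - [[0.112, -0.293, 0.038], [0.1, -0.066, -0.912], 1]

```text
time: 16.23
position: [0.4687, -0.1696, 0.1676]
eef_rot: [3.103, -0.037, 1.118]
contact_force: [0.7, -0.4, -0.0]
gripper_width: 0.0878
grip_force: 0.0
```

Emit:
carry_out:
  increments:
    - [[0.112, -0.293, 0.038], [0.1, -0.066, -0.912], 1]
    - [[0.112, -0.293, 0.038], [0.1, -0.066, -0.912], 1]
    - [[0.112, -0.293, 0.038], [0.1, -0.066, -0.912], 1]
    - [[0.112, -0.293, 0.038], [0.1, -0.066, -0.912], 1]
    - [[0.112, -0.293, 0.038], [0.1, -0.066, -0.912], 1]

```text
time: 16.65
position: [0.4196, -0.1312, 0.159]
eef_rot: [3.14, 0.0, 1.515]
contact_force: [0.2, 1.0, 0.5]
gripper_width: 0.0878
grip_force: 0.0
```

```bash
python3 - <<'E'
from h import *
s=monitor.get_state(); print(s['time'],s['joint_pos'],s['position'])
w=camera('wrist'); pin(w,'tongs','grip_a','head_a')
cv2.imwrite('pics/g.png',w['img'])
u=np.array([-.0609,-.9981]);u/=np.linalg.norm(u); Rt=frame([0,0,-1],[-u[1],u[0],0])
A=cur();C=plan(A,T([.42,-.132,.08],Rt))
C=plan(C,T([.42,-.132,.012],Rt))
E
```

```text
16.65 [-0.3806 -0.3538  1.7641  0.0003  1.7294 -0.3248] [ 0.4196 -0.1312  0.159 ]
tongs 0.63 [ 0.4255 -0.043   0.002 ]
tongs 0.51 [ 0.5629 -0.3429  0.0119]
grip_a 0.8 [ 0.3913 -0.1245  0.0135]
grip_a 0.58 [ 0.4547 -0.1318  0.0098]
head_a 0.92 [ 0.4653 -0.2165  0.0077]
head_a 0.86 [ 0.3711 -0.2118  0.0123]
3 x [[-0.001, -0.005, 0.662], [0.014, 0.003, -0.006]] -> err mm [ 0.0555  0.0175 -0.0159]
3 x [[-0.0, -0.0, 0.567], [0.0, -0.0, -0.0]] -> err mm [ 0.0584  0.026  -0.0559]
```

View pics/g.png

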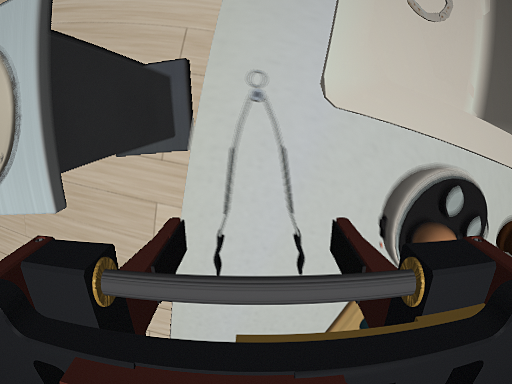

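The tongs hinge shows at (257,95), the grips span rows 150–215 and the heads sit at about (219,262) and (299,262). The tongs line is centred at col 258.

```bash
python3 - <<'E'
from h import *
A=cur(); w=camera('wrist')
for p in [(257,95),(233,150),(285,150),(221,216),(296,216),(218,273),(301,273),(219,240),(298,240)]: print(p,wray(w,*p,.014,A))
m=models.silhouettes('tongs',w)[0]; ys,xs=np.where(m['pixels']); print(m['p'],xs.min(),xs.max(),ys.min(),ys.max())
for r in range(ys.min(),ys.max()+1,14):
    k=xs[ys==r]; 
    if len(k): print(r,wray(w,k.min(),r,.014,A)[:2],wray(w,k.max(),r,.014,A)[:2])
E
```

```text
(257, 95) [ 0.4253 -0.0437  0.014 ]
(233, 150) [ 0.3976 -0.0974  0.014 ]
(285, 150) [ 0.4501 -0.1007  0.014 ]
(221, 216) [ 0.3789 -0.167   0.014 ]
(296, 216) [ 0.4591 -0.1721  0.014 ]
(218, 273) [ 0.3676 -0.2373  0.014 ]
(301, 273) [ 0.464  -0.2436  0.014 ]
(219, 240) [ 0.3737 -0.195   0.014 ]
(298, 240) [ 0.4608 -0.2006  0.014 ]
0.93 214 305 69 274
69 [ 0.4269 -0.0173] [ 0.4279 -0.0173]
83 [ 0.4201 -0.0311] [ 0.4339 -0.032 ]
97 [ 0.4182 -0.0452] [ 0.434  -0.0462]
111 [ 0.4114 -0.0589] [ 0.4382 -0.0605]
125 [ 0.4055 -0.0726] [ 0.4443 -0.075 ]
139 [ 0.4015 -0.0865] [ 0.4476 -0.0893]
153 [ 0.3953 -0.1003] [ 0.451  -0.1038]
167 [ 0.3931 -0.1147] [ 0.4514 -0.1183]
181 [ 0.3899 -0.1292] [ 0.4528 -0.1332]
195 [ 0.3864 -0.144 ] [ 0.4544 -0.1484]
209 [ 0.3839 -0.1594] [ 0.455  -0.1639]
223 [ 0.3791 -0.1751] [ 0.4579 -0.1801]
237 [ 0.3719 -0.1913] [ 0.4642 -0.1972]
251 [ 0.3676 -0.2084] [ 0.4663 -0.2148]
265 [ 0.3654 -0.2264] [ 0.4663 -0.233 ]
```

Emit:
carry_out:
  increments:
    - [[-0.025, 0.017, 0.662], [0.014, 0, 0], 1]
    - [[-0.02, 0.017, 0.662], [0.014, 0, 0], 1]
    - [[0, 0, 0.662], [0.014, 0, 0], 1]
    - [[0, 0, 0.567], [0, 0, 0], 1]
    - [[0, 0, 0.567], [0, 0, 0], 1]

```text
time: 17.37
position: [0.4216, -0.1342, 0.0332]
eef_rot: [-3.141, 0.0, 1.508]
contact_force: [0.7, -1.1, -0.3]
gripper_width: 0.088
grip_force: 0.0
```

Emit:
carry_out:
  increments:
    - [[0, 0, 0.35], [0, 0, 0], 1]
    - [[0, 0, 0.217], [0, 0, 0], 1]
    - [[0, 0, 0], [0, 0, 0], 1]

```text
time: 17.62
position: [0.4207, -0.1338, 0.01]
eef_rot: [-3.138, -0.0, 1.509]
contact_force: [-0.2, 0.1, -0.0]
gripper_width: 0.088
grip_force: 0.0
```

Emit:
carry_out:
  increments:
    - [[0, 0, 0], [0, 0, 0], 0.75]
    - [[0, 0, 0], [0, 0, 0], 0.7]
    - [[0, 0, 0], [0, 0, 0], 0.65]
    - [[0, 0, 0], [0, 0, 0], 0.614]
    - [[0, 0, 0], [0, 0, 0], 0.614]
  newtons: 25

```text
time: 18.03
position: [0.4221, -0.1342, 0.0132]
eef_rot: [3.14, 0.002, 1.51]
contact_force: [-1.4, 0.1, 3.7]
gripper_width: 0.058
grip_force: 5.5
```

Emit:
carry_out:
  increments:
    - [[0, 0, 0], [0, 0, 0], 0.614]
    - [[0, 0, 0], [0, 0, 0], 0.614]
    - [[0, 0, 0], [0, 0, 0], 0.614]

```text
time: 18.28
position: [0.4222, -0.1343, 0.0131]
eef_rot: [3.14, 0.002, 1.51]
contact_force: [0.2, -0.5, 6.2]
gripper_width: 0.0539
grip_force: 6.3
```

Emit:
carry_out:
  increments:
    - [[0, 0, -0.1], [0, 0, 0], 0.614]
    - [[0, 0, -0.2], [0, 0, 0], 0.614]
    - [[0, 0, -0.3], [0, 0, 0], 0.614]
    - [[0, 0, -0.4], [0, 0, 0], 0.614]

```text
time: 18.62
position: [0.4207, -0.1335, 0.0518]
eef_rot: [-3.139, -0.0, 1.51]
contact_force: [-0.6, 0.9, -0.7]
gripper_width: 0.0541
grip_force: 3.7
```

Emit:
carry_out:
  increments:
    - [[0, 0, -0.6], [0, 0, 0], 0.614]
    - [[0, 0, -0.6], [0, 0, 0], 0.614]
    - [[0, 0, -0.6], [0, 0, 0], 0.614]
    - [[0, 0, -0.6], [0, 0, 0], 0.614]
    - [[0, 0, 0], [0, 0, 0], 0.614]

```text
time: 19.03
position: [0.4235, -0.1346, 0.1543]
eef_rot: [3.133, 0.004, 1.51]
contact_force: [0.5, 0.7, -0.8]
gripper_width: 0.0539
grip_force: 3.7
```

```bash
python3 - <<'E'
from h import *
s=monitor.get_state(); print(s['time'],s['joint_pos'],s['position'],s['gripper_width'],s['grip_force'])
A=cur(); w=camera('wrist'); pin(w,'tongs','head_a')
a=camera('scene'); pin(a,'tongs','head_a','grip_a'); b=camera('side'); pin(b,'tongs','head_a','grip_a','egg','egg_boiler')
cv2.imwrite('pics/h.png',cv2.resize(np.hstack([w['img'],a['img']]),(800,300)))
print(w['cx'],w['cy'])
np.save('A.npy',A)
E
```

```text
19.0333 [-0.3835 -0.3467  1.7668 -0.0009  1.7127 -0.3231] [ 0.4235 -0.1346  0.1543] 0.05389827601426546 3.6518918791261967
tongs 0.59 [ 0.4308 -0.0428  0.1428]
head_a 0.86 [ 0.4559 -0.2183  0.1486]
head_a 0.78 [ 0.3845 -0.2175  0.1525]
tongs 0.59 [ 0.4275 -0.0386  0.133 ]
head_a 0.93 [ 0.4522 -0.2195  0.144 ]
head_a 0.83 [ 0.3789 -0.2117  0.1472]
grip_a 0.98 [ 0.4453 -0.128   0.1458]
grip_a 0.58 [ 0.4008 -0.126   0.1436]
tongs 0.57 [ 0.4215 -0.0441  0.1349]
head_a 0.65 [ 0.4502 -0.2152  0.145 ]
head_a 0.49 [ 0.3819 -0.2097  0.1451]
head_a 0.4 [ 0.4426 -0.1277  0.1477]
grip_a 0.71 [ 0.3909 -0.1282  0.1473]
grip_a 0.53 [ 0.4435 -0.131   0.148 ]
egg 0.72 [ 0.5909 -0.1887  0.0581]
egg_boiler 0.58 [ 0.6249 -0.1865  0.003 ]
257.98625872813125 191.48512544243331
```

View pics/h.png

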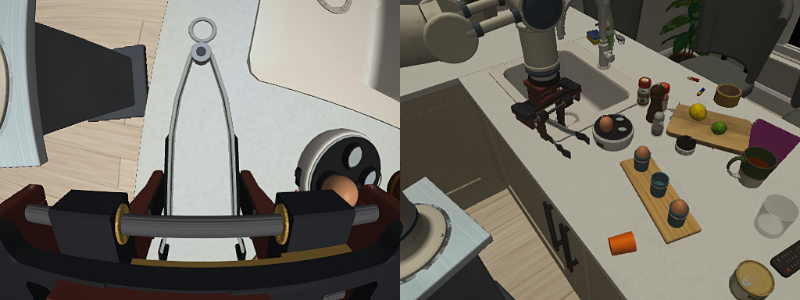

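The tongs are held level, with the hinge away from the boiler and the heads about 73 mm apart. The egg is still in its collar (right half). Now I turn the tongs towards the boiler.

```bash
cat >> h.py <<'E'
def Rh(deg): # tongs heading
    a=np.radians(deg+.5); u=np.array([np.cos(a),np.sin(a),0]); return frame([0,0,-1],[-u[1],u[0],0])
E
python3 - <<'E'
from h import *
A=cur(); print(A[:3,3])
C=plan(A,T([.415,-.186,.145],Rh(-2)),25)
E
```

```text
[ 0.4215 -0.1338  0.1476]
25 x [[-0.039, -0.043, 0.003], [-0.001, -0.0, -0.736]] -> err mm [ 0.042   0.5868 -0.3524]
```

Emit:
carry_out:
  increments:
    - [[-0.039, -0.043, 0.003], [0, 0, -0.736], 0.614]
    - [[-0.039, -0.043, 0.003], [0, 0, -0.736], 0.614]
    - [[-0.039, -0.043, 0.003], [0, 0, -0.736], 0.614]
    - [[-0.039, -0.043, 0.003], [0, 0, -0.736], 0.614]
    - [[-0.039, -0.043, 0.003], [0, 0, -0.736], 0.614]

```text
time: 20.1
position: [0.4135, -0.1422, 0.1473]
eef_rot: [-3.141, 0.001, 1.835]
contact_force: [-0.6, 1.0, -0.4]
gripper_width: 0.0542
grip_force: 3.7
```

Emit:
carry_out:
  increments:
    - [[-0.039, -0.043, 0.003], [0, 0, -0.736], 0.614]
    - [[-0.039, -0.043, 0.003], [0, 0, -0.736], 0.614]
    - [[-0.039, -0.043, 0.003], [0, 0, -0.736], 0.614]
    - [[-0.039, -0.043, 0.003], [0, 0, -0.736], 0.614]
    - [[-0.039, -0.043, 0.003], [0, 0, -0.736], 0.614]

```text
time: 20.52
position: [0.4085, -0.1527, 0.1467]
eef_rot: [-3.141, 0.0, 2.156]
contact_force: [0.7, 1.2, -1.9]
gripper_width: 0.0543
grip_force: 3.7
```

Emit:
carry_out:
  increments:
    - [[-0.039, -0.043, 0.003], [0, 0, -0.736], 0.614]
    - [[-0.039, -0.043, 0.003], [0, 0, -0.736], 0.614]
    - [[-0.039, -0.043, 0.003], [0, 0, -0.736], 0.614]
    - [[-0.039, -0.043, 0.003], [0, 0, -0.736], 0.614]
    - [[-0.039, -0.043, 0.003], [0, 0, -0.736], 0.614]

```text
time: 20.93
position: [0.4071, -0.1642, 0.1461]
eef_rot: [-3.141, -0.0, 2.477]
contact_force: [-0.0, -0.2, -0.5]
gripper_width: 0.0539
grip_force: 3.7
```

Emit:
carry_out:
  increments:
    - [[-0.039, -0.043, 0.003], [0, 0, -0.736], 0.614]
    - [[-0.039, -0.043, 0.003], [0, 0, -0.736], 0.614]
    - [[-0.039, -0.043, 0.003], [0, 0, -0.736], 0.614]
    - [[-0.039, -0.043, 0.003], [0, 0, -0.736], 0.614]
    - [[-0.039, -0.043, 0.003], [0, 0, -0.736], 0.614]

```text
time: 21.35
position: [0.4094, -0.1755, 0.1455]
eef_rot: [-3.141, -0.0, 2.798]
contact_force: [0.9, -0.9, -1.2]
gripper_width: 0.0539
grip_force: 3.7
```

Emit:
carry_out:
  increments:
    - [[-0.039, -0.043, 0.003], [0, 0, -0.736], 0.614]
    - [[-0.039, -0.043, 0.003], [0, 0, -0.736], 0.614]
    - [[-0.039, -0.043, 0.003], [0, 0, -0.736], 0.614]
    - [[-0.039, -0.043, 0.003], [0, 0, -0.736], 0.614]
    - [[-0.039, -0.043, 0.003], [0, 0, -0.736], 0.614]

```text
time: 21.77
position: [0.4152, -0.1855, 0.1449]
eef_rot: [-3.141, -0.001, 3.119]
contact_force: [0.4, -0.1, -1.3]
gripper_width: 0.054
grip_force: 3.7
```

Emit:
carry_out:
  increments:
    - [[0, 0, 0], [0, 0, 0], 0.614]
    - [[0, 0, 0], [0, 0, 0], 0.614]
    - [[0, 0, 0], [0, 0, 0], 0.614]

```text
time: 22.02
position: [0.4151, -0.1854, 0.1449]
eef_rot: [-3.141, -0.001, 3.114]
contact_force: [0.5, -0.2, -1.7]
gripper_width: 0.0543
grip_force: 3.7
```

```bash
python3 - <<'E'
from h import *
s=monitor.get_state(); print(s['time'],s['joint_pos'],s['gripper_width'],s['grip_force'])
A=cur(); print(A[:3,3],s['eef_rot'])
for n in ('scene','side'): pin(camera(n),'tongs','head_a','egg','egg_middle')
C=plan(A,T([.43,-.186,.093],Rh(-2)))
C=plan(C,T([.50,-.1855,.093],Rh(-2)))
E
```

```text
22.0167 [-0.4941 -0.3075  1.7525 -0.001   1.697  -2.0376] 0.05427910053053464 3.6530565017892513
[ 0.4151 -0.1854  0.1449] [-3.1409 -0.0008  3.1142]
tongs 0.9 [ 0.323  -0.1824  0.1335]
tongs 0.46 [ 0.4588 -0.5123  0.0119]
tongs 0.32 [ 0.5647 -0.3347  0.0163]
head_a 0.89 [ 0.4949 -0.2213  0.1434]
head_a 0.71 [ 0.3234 -0.1846  0.1312]
egg 0.82 [ 0.5842 -0.1865  0.0591]
egg_middle 0.83 [ 0.5889 -0.1894  0.0924]
egg_middle 0.65 [ 0.5636 -0.336   0.0174]
tongs 0.79 [ 0.3167 -0.1845  0.132 ]
head_a 0.97 [ 0.4932 -0.2221  0.1457]
head_a 0.87 [ 0.4973 -0.1506  0.1422]
egg 0.49 [ 0.5889 -0.1818  0.0549]
egg_middle 0.72 [ 0.5898 -0.1842  0.0928]
egg_middle 0.57 [ 0.4965 -0.1489  0.143 ]
egg_middle 0.33 [ 0.4071 -0.2129  0.1436]
2 x [[-0.187, -0.003, 0.649], [-0.004, -0.005, -0.007]] -> err mm [-0.0014 -0.0294 -0.0187]
3 x [[-0.583, 0.02, -0.0], [0.0, 0.0, -0.0]] -> err mm [-0.0025  0.0366 -0.013 ]
```

Emit:
carry_out:
  increments:
    - [[-0.1, 0, 0.4], [0, 0, 0], 0.614]
    - [[-0.1, 0, 0.45], [0, 0, 0], 0.614]
    - [[-0.1, 0, 0.3], [0, 0, 0], 0.614]
    - [[0, 0, 0.15], [0, 0, 0], 0.614]
    - [[0, 0, 0], [0, 0, 0], 0.614]

```text
time: 22.93
position: [0.4263, -0.1853, 0.0911]
eef_rot: [3.141, -0.004, 3.116]
contact_force: [-0.3, 0.5, -1.5]
gripper_width: 0.0538
grip_force: 3.7
```

Emit:
carry_out:
  increments:
    - [[-0.3, 0.01, 0], [0, 0, 0], 0.614]
    - [[-0.4, 0.01, 0], [0, 0, 0], 0.614]
    - [[-0.4, 0.01, 0], [0, 0, 0], 0.614]
    - [[-0.3, 0.01, 0], [0, 0, 0], 0.614]
    - [[0, 0, 0], [0, 0, 0], 0.614]

```text
time: 23.35
position: [0.4849, -0.1857, 0.0938]
eef_rot: [-3.14, 0.001, 3.117]
contact_force: [-0.0, -0.1, -1.1]
gripper_width: 0.0541
grip_force: 3.7
```

```bash
python3 - <<'E'
from h import *
s=monitor.get_state(); A=cur(); print(s['time'],A[:3,3],s['eef_rot'],s['contact_force'])
a=camera('scene');b=camera('side')
for p in(a,b): pin(p,'tongs','head_a','egg_middle')
C=plan(A,T([.502,-.1857,.0930],Rh(-2)),4)
E
```

```text
23.35 [ 0.4849 -0.1857  0.0938] [-3.1405  0.0011  3.1168] [-0.0311 -0.0591 -1.1167]
tongs 0.86 [ 0.3914 -0.1824  0.0805]
head_a 0.56 [ 0.5641 -0.2218  0.0919]
tongs 0.69 [ 0.3879 -0.1867  0.0828]
head_a 0.73 [ 0.5667 -0.221   0.0954]
head_a 0.57 [ 0.5626 -0.1504  0.0908]
egg_middle 0.57 [ 0.5839 -0.1839  0.0906]
egg_middle 0.45 [ 0.4605 -0.5077  0.0186]
egg_middle 0.21 [ 0.3887 -0.1841  0.084 ]
4 x [[-0.107, 0.003, 0.005], [-0.003, 0.003, 0.004]] -> err mm [-0.0202  0.063   0.0552]
```

Emit:
carry_out:
  increments:
    - [[-0.16, 0.003, 0.005], [0, 0, 0], 0.614]
    - [[-0.16, 0.003, 0.005], [0, 0, 0], 0.614]
    - [[-0.16, 0.003, 0.005], [0, 0, 0], 0.614]
    - [[0, 0, 0], [0, 0, 0], 0.614]

```text
time: 24.08
position: [0.5034, -0.1857, 0.0921]
eef_rot: [-3.141, -0.0, 3.116]
contact_force: [0.6, 0.4, -1.3]
gripper_width: 0.0539
grip_force: 3.7
```

```bash
python3 - <<'E'
from h import *
s=monitor.get_state(); A=cur(); print(s['time'],A[:3,3],s['contact_force'])
a=camera('scene');b=camera('side')
for p in(a,b): pin(p,'tongs','head_a','egg_middle')
cv2.imwrite('pics/i.png',cv2.resize(np.hstack([a['img'][130:220,190:310],b['img'][140:230,240:360]]),(800,300),interpolation=cv2.INTER_CUBIC))
E
```

```text
24.0833 [ 0.5034 -0.1857  0.0921] [ 0.5747  0.4462 -1.3355]
tongs 0.75 [ 0.4089 -0.1821  0.0801]
head_a 0.91 [ 0.5804 -0.2237  0.0939]
head_a 0.77 [ 0.5837 -0.15    0.0879]
tongs 0.85 [ 0.4055 -0.1873  0.0792]
head_a 0.71 [ 0.5836 -0.2222  0.0896]
head_a 0.7 [ 0.5846 -0.1524  0.0888]
egg_middle 0.52 [ 0.5859 -0.1878  0.0919]
```

View pics/i.png

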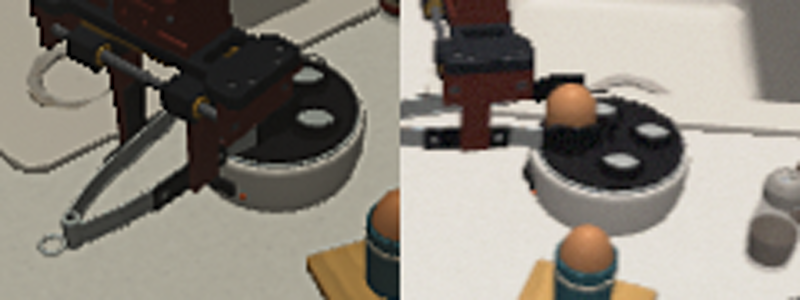

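The heads straddle the egg (right half: egg (570,105), near head at about (570,135)). I move 2 mm further in, then close.

Emit:
carry_out:
  increments:
    - [[-0.06, 0, -0.03], [0, 0, 0], 0.614]
    - [[0, 0, 0], [0, 0, 0], 0.58]
    - [[0, 0, 0], [0, 0, 0], 0.54]
    - [[0, 0, 0], [0, 0, 0], 0.5]
    - [[0, 0, 0], [0, 0, 0], 0.46]
  newtons: 22

```text
time: 24.9
position: [0.5047, -0.1858, 0.0935]
eef_rot: [-3.141, -0.001, 3.116]
contact_force: [-0.5, 0.1, -0.7]
gripper_width: 0.0415
grip_force: 4.2
```

Emit:
carry_out:
  increments:
    - [[0, 0, 0], [0, 0, 0], 0.42]
    - [[0, 0, 0], [0, 0, 0], 0.38]
    - [[0, 0, 0], [0, 0, 0], 0.3]
    - [[0, 0, 0], [0, 0, 0], 0.3]
    - [[0, 0, 0], [0, 0, 0], 0.3]

```text
time: 25.32
position: [0.5047, -0.1859, 0.0935]
eef_rot: [-3.141, -0.001, 3.116]
contact_force: [-0.1, -0.1, -1.9]
gripper_width: 0.038
grip_force: 22.0
```

Emit:
carry_out:
  increments:
    - [[0, 0, 0], [0, 0, 0], 0.3]
    - [[0, 0, 0], [0, 0, 0], 0.3]
    - [[0, 0, 0], [0, 0, 0], 0.3]

```text
time: 25.57
position: [0.5047, -0.1859, 0.0935]
eef_rot: [-3.141, -0.001, 3.116]
contact_force: [-0.2, -1.2, 0.2]
gripper_width: 0.0382
grip_force: 22.0
```

Width is 38 mm, exactly the value for a held egg. Now lift gently.

Emit:
carry_out:
  increments:
    - [[0, 0, -0.1], [0, 0, 0], 0.3]
    - [[0, 0, -0.2], [0, 0, 0], 0.3]
    - [[0, 0, -0.3], [0, 0, 0], 0.3]
    - [[0, 0, -0.3], [0, 0, 0], 0.3]
    - [[0, 0, -0.3], [0, 0, 0], 0.3]

```text
time: 25.98
position: [0.505, -0.1858, 0.1435]
eef_rot: [-3.14, 0.0, 3.116]
contact_force: [1.0, -0.1, -1.2]
gripper_width: 0.0384
grip_force: 22.0
```

Emit:
carry_out:
  increments:
    - [[0, 0, -0.3], [0, 0, 0], 0.3]
    - [[0, 0, -0.3], [0, 0, 0], 0.3]
    - [[0, 0, -0.2], [0, 0, 0], 0.3]
    - [[0, 0, -0.1], [0, 0, 0], 0.3]
    - [[0, 0, 0], [0, 0, 0], 0.3]

```text
time: 26.4
position: [0.5052, -0.1859, 0.1789]
eef_rot: [-3.14, 0.001, 3.116]
contact_force: [0.3, -0.2, -2.2]
gripper_width: 0.0382
grip_force: 22.0
```

Emit:
carry_out:
  increments:
    - [[0, 0, 0], [0, 0, 0], 0.3]
    - [[0, 0, 0], [0, 0, 0], 0.3]
    - [[0, 0, 0], [0, 0, 0], 0.3]

```text
time: 26.65
position: [0.5044, -0.1856, 0.1764]
eef_rot: [-3.142, -0.002, 3.116]
contact_force: [1.0, -0.1, -1.1]
gripper_width: 0.0382
grip_force: 22.0
```

```bash
python3 - <<'E'
from h import *
s=monitor.get_state(); A=cur(); print(s['time'],A[:3,3],s['contact_force'],s['gripper_width'])
a=camera('scene');b=camera('side')
for p in(a,b): pin(p,'tongs','head_a','egg_middle','egg')
cv2.imwrite('pics/j.png',cv2.resize(np.hstack([a['img'][80:230,180:380],b['img'][90:240,220:420]]),(800,300),interpolation=cv2.INTER_CUBIC))
e=np.array([.514,-.4255]); hd=-35; u=np.array([np.cos(np.radians(hd)),np.sin(np.radians(hd))])
tgt=np.r_[e-.083*u,A[2,3]+.005]; print(tgt)
C=plan(A,T(tgt,Rh(hd)),20)
E
```

```text
26.65 [ 0.5044 -0.1856  0.1764] [ 0.9716 -0.1399 -1.0872] 0.038214295992518035
tongs 0.76 [ 0.4087 -0.1848  0.1641]
head_a 0.96 [ 0.5812 -0.2125  0.1758]
head_a 0.87 [ 0.5858 -0.1668  0.1733]
tongs 0.64 [ 0.405  -0.1864  0.1669]
head_a 0.83 [ 0.5876 -0.1634  0.1753]
head_a 0.78 [ 0.5877 -0.2113  0.1754]
egg_middle 0.69 [ 0.5852 -0.1862  0.1733]
egg_middle 0.4 [ 0.4976 -0.2094  0.1771]
egg 0.63 [ 0.5893 -0.1866  0.1364]
[ 0.446  -0.3779  0.1814]
20 x [[-0.001, -0.255, -0.006], [-0.0, -0.001, 0.33]] -> err mm [-0.1134 -0.1868 -0.0901]
```

View pics/j.png

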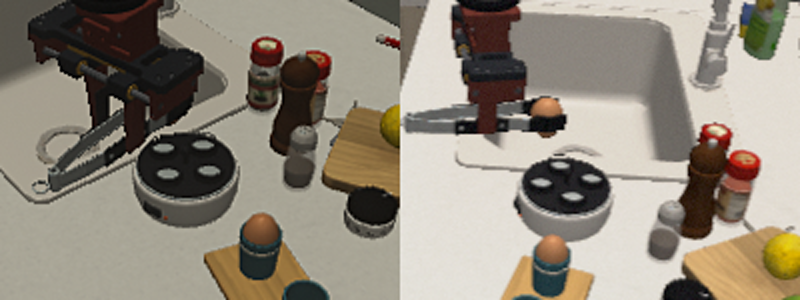

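The egg is held between the heads (right half px (547,115)), clear of the empty tray. I carry it over the cup.

Emit:
carry_out:
  increments:
    - [[0, -0.255, -0.006], [0, 0, 0.33], 0.3]
    - [[0, -0.255, -0.006], [0, 0, 0.33], 0.3]
    - [[0, -0.255, -0.006], [0, 0, 0.33], 0.3]
    - [[0, -0.255, -0.006], [0, 0, 0.33], 0.3]
    - [[0, -0.255, -0.006], [0, 0, 0.33], 0.3]

```text
time: 27.57
position: [0.5003, -0.238, 0.1787]
eef_rot: [-3.141, -0.001, 2.968]
contact_force: [0.3, -0.2, -1.9]
gripper_width: 0.0379
grip_force: 22.0
```

Emit:
carry_out:
  increments:
    - [[0, -0.255, -0.006], [0, 0, 0.33], 0.3]
    - [[0, -0.255, -0.006], [0, 0, 0.33], 0.3]
    - [[0, -0.255, -0.006], [0, 0, 0.33], 0.3]
    - [[0, -0.255, -0.006], [0, 0, 0.33], 0.3]
    - [[0, -0.255, -0.006], [0, 0, 0.33], 0.3]

```text
time: 27.98
position: [0.4887, -0.2872, 0.1799]
eef_rot: [-3.141, -0.001, 2.825]
contact_force: [-0.5, -0.6, -1.6]
gripper_width: 0.0383
grip_force: 22.0
```

Emit:
carry_out:
  increments:
    - [[0, -0.255, -0.006], [0, 0, 0.33], 0.3]
    - [[0, -0.255, -0.006], [0, 0, 0.33], 0.3]
    - [[0, -0.255, -0.006], [0, 0, 0.33], 0.3]
    - [[0, -0.255, -0.006], [0, 0, 0.33], 0.3]
    - [[0, -0.255, -0.006], [0, 0, 0.33], 0.3]

```text
time: 28.4
position: [0.4702, -0.3346, 0.1813]
eef_rot: [-3.141, -0.0, 2.681]
contact_force: [-0.1, -0.4, -2.4]
gripper_width: 0.038
grip_force: 22.0
```

Emit:
carry_out:
  increments:
    - [[0, -0.255, -0.006], [0, 0, 0.33], 0.3]
    - [[0, -0.255, -0.006], [0, 0, 0.33], 0.3]
    - [[0, -0.255, -0.006], [0, 0, 0.33], 0.3]
    - [[0, -0.255, -0.006], [0, 0, 0.33], 0.3]
    - [[0, -0.255, -0.006], [0, 0, 0.33], 0.3]

```text
time: 28.82
position: [0.4449, -0.3788, 0.1825]
eef_rot: [-3.141, -0.0, 2.537]
contact_force: [0.5, 0.2, -1.6]
gripper_width: 0.0385
grip_force: 22.0
```

Emit:
carry_out:
  increments:
    - [[0, 0, 0], [0, 0, 0], 0.3]
    - [[0, 0, 0], [0, 0, 0], 0.3]
    - [[0, 0, 0], [0, 0, 0], 0.3]
    - [[0, 0, 0], [0, 0, 0], 0.3]

```text
time: 29.15
position: [0.4458, -0.3776, 0.1825]
eef_rot: [-3.141, -0.0, 2.541]
contact_force: [-0.9, -0.6, -1.7]
gripper_width: 0.0381
grip_force: 22.0
```

```bash
python3 - <<'E'
from h import *
s=monitor.get_state(); A=cur(); print(s['time'],A[:3,3],s['eef_rot'],s['gripper_width'],s['grip_force'],s['contact_force'])
for n in ('scene','side'): pin(camera(n),'tongs','head_a','egg_middle','egg','cup_rim','egg_cup')
E
```

```text
29.15 [ 0.4458 -0.3776  0.1825] [-3.1409 -0.0001  2.5408] 0.03806078819701443 21.9912788271904 [-0.9037 -0.6027 -1.6571]
tongs 0.56 [ 0.3684 -0.3233  0.1701]
tongs 0.51 [ 0.4593 -0.5148  0.0113]
head_a 0.84 [ 0.5273 -0.4054  0.1816]
head_a 0.82 [ 0.5002 -0.4437  0.1825]
egg_middle 0.57 [ 0.5171 -0.4201  0.1807]
egg 0.53 [ 0.514 -0.423  0.15 ]
egg 0.48 [ 0.6257 -0.1901  0.003 ]
cup_rim 0.85 [ 0.5148 -0.426   0.0703]
cup_rim 0.83 [ 0.347  -0.4552  0.0236]
cup_rim 0.65 [ 0.5242 -0.4051  0.1829]
egg_cup 0.97 [ 0.5121 -0.4258  0.0121]
egg_cup 0.65 [ 0.2976 -0.4233  0.0196]
tongs 0.67 [ 0.3615 -0.327   0.1717]
head_a 0.75 [ 0.5255 -0.4025  0.1805]
head_a 0.59 [ 0.5002 -0.4424  0.1796]
egg_middle 0.56 [ 0.5129 -0.4208  0.1804]
egg_middle 0.24 [ 0.3629 -0.3273  0.1723]
egg 0.57 [ 0.5166 -0.4227  0.1451]
cup_rim 0.73 [ 0.3422 -0.4617  0.0237]
cup_rim 0.66 [ 0.5167 -0.4238  0.1436]
cup_rim 0.58 [ 0.5122 -0.4237  0.0726]
egg_cup 0.62 [ 0.3026 -0.4241  0.0186]
egg_cup 0.59 [ 0.5155 -0.4291  0.0172]
```

The egg is at (0.514, −0.422, 0.181) and the cup axis at (0.514, −0.425), so they agree to within a few millimetres. The cup is upright, so I hand in.

```bash
python3 -c "
from h import *
print(ticket.close_job())"
```

```text
the job is handed in; nothing more can be done
None
```

I handed the job in at about 29 s: the empty cup stands upright midway between the other two, and the egg is held in the tongs about 3 mm off its axis and well clear of the rim; no verdict came back.

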